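Click the vial carriage into the reading position and clamp it

TASK

With the fingertips, gently push the vial carriage along its rail by its blue end block until its spring ball drops between the two rollers of the yellow-footed reading head; stop there and do not push it through. Then press the red clamp lever on the carriage all the way down. Grasp nothing: the vial stays standing in its cup untouched, and do not disturb the other things on the bench.

Things in the scene. Friction and masses are not known exactly. Their poses are not given: they have to be found in the camera images.
- rail: Fixed straight rail: aluminium base plate 154 x 430 x 8 mm with a steel bar 44 mm wide down its length, the bar's top 26 mm above the bench. Origin: on the bench under the middle of the bar. y axis: along the bar, the direction in which the carriage is to be pushed (roughly to the robot's left); x axis: across it, away from the robot; z up.
- carriage (a joint): Travel of the grey carriage along the rail's y, in m: 0 where it stands at the start, grows as it is pushed, at most 0.245. The carriage is 120 mm long (y), 92 mm wide (x), deck top 44 mm above the bench, and cannot leave the rail. It slides with 1 to 2 N of friction and stays where left.
- push_face (a point): Centre of the flat upright rear face of the blue block at the rear (-y) end of the carriage, to be pushed along the rail's +y. The face is 92 mm wide and reaches from 28 to 60 mm above the bench (this point: 44 mm). Axes as the rail's. The face lies 60 mm behind the carriage's centre and ball.
- carriage_ball (a point): Centre of the spring ball (10 mm across) under the bracket on the carriage's far (+x) side, 64 mm from the bar's middle and level along y with the carriage's centre. Axes as the rail's. Riding up on a roller it lifts up to 5 mm against its spring (this point does not follow that lift).
- reader: Fixed reading head clamped beside the rail, somewhere along it: yellow foot with two steel rollers (16 mm across, 19 mm apart along y) and a black upright, 95 mm above the bench, with a green lamp on top. Origin: on the base plate, midway between the rollers; axes as the rail's. The ball is seated when carriage_ball has the same rail y as this origin.
- notch (a point): The detent: point 20 mm above the reader's origin, between the roller tops. The first roller resists with up to about 12 N from 20 mm before the seat, less toward its top 9.5 mm before the seat; from about 6 mm before the seat the spring pulls the carriage in and the pushing force dips. Pushing it out over the second roller takes about 10 to 20 N.
- lever (a joint): Angle of the red clamp lever, rad: 0 fully raised (43 degrees above level), 0.75 fully down (level). It stays where left; about 4 N downward, 35 mm from its hinge (along the rail's -x), moves it; pressed there it goes down without slipping off.
- lever_hinge (a point): Hinge of the red clamp lever, 58 mm above the bench; axes as the rail's, hinge line along y. The lever is 18 mm wide and reaches 71 mm from the hinge toward the rail's -x; its knob end (18 mm thick) is at first up to 112 mm above the bench. When down, its plate's top is 62 mm above the bench. It lies 36 mm ahead (+y) of the push face, 58 mm behind the vial.
- vial_center (a point): Half-way up the loose white-capped sample vial (25 mm across, 53 mm tall) standing in the white cup on the carriage; it rides along and its top is 101 mm above the bench.
- amber_bottle_center (a point): Bystander: loose amber reagent bottle with blue cap, 70 mm across, 158 mm tall; point at its centre, half-way up.
- tube_rack_center (a point): Bystander: loose blue four-hole tube rack, empty, 34 x 104 x 51 mm; point at its centre, half-way up.
- dropper_bottle_center (a point): Bystander: loose small brown dropper bottle with grey teat, 31 mm across, 86 mm tall; point at its centre, half-way up.
- timer_center (a point): Bystander: loose white bench timer, 62 x 62 x 20 mm; point at its centre, half-way up.
- lens_jar_center (a point): Bystander: loose clear jar with red and green lid, 78 mm across, 78 mm tall; point at its centre, half-way up.
- beaker_2_center (a point): Bystander: loose glass beaker, 56 mm across, 68 mm tall; point at its centre, half-way up.

How it is judged (in metres and radians):
On the way, in this order (a step that is already met when the one before it is completed fails the run):
1. the carriage rests in the detent with the lever still up (y of carriage_ball in the frame of reader between -0.003 and 0.003 m and velocity of joint carriage between -0.005 and 0.005 m/s and value of joint lever below 0.4 rad), for 0.2 s.
2. the lever is pressed down (y of carriage_ball in the frame of reader between -0.003 and 0.003 m and value of joint lever above 0.65 rad), for 0.2 s.
At the end, for the whole second after the job is handed in: The ball rests midway between the rollers (within 3 mm along the rail), the carriage is still, the lever is down (more than 0.65 of 0.75 rad), and the vial stands at rest in its cup, upright within 0.25 rad (all of step 2 and velocity of joint carriage between -0.005 and 0.005 m/s and z of vial_center in the frame of push_face below 0.04 m and angle between vial_center's own z axis and vertical below 0.25 rad and linear speed of vial below 0.02 m/s); the robot touches nothing.
It fails at once if the carriage is pushed through the detent (more than 12 mm past it) (y of carriage_ball in the frame of reader above 0.012 m).
It fails at once if the vial is lifted (12 mm) or tipped in its cup (z of vial_center in the frame of push_face above 0.0425 m or angle between vial_center's own z axis and vertical above 0.5 rad).
It fails at once if the fingers press on the vial (contact force between the fingers and vial above 2 N).
It fails at once if the carriage is pushed or squeezed harder than 40 N (contact force between the fingers and carriage above 40 N).
It fails at once if a bystander is moved more than 20 mm (distance of any of amber_bottle_center, tube_rack_center, dropper_bottle_center, timer_center, lens_jar_center, beaker_2_center from where it was at the start of the episode above 0.02 m).
It also fails if it takes over 48 s, if anything falls off the work surface, if the arm or the gripper's body presses on something with over 40 N, if the wrist force passes 120 N, or if a joint passes its speed limit or range.

ROBOT

A 6-joint arm with a two-finger parallel gripper is mounted at the origin on a cart in front of the work surface, level with it; the furniture and walls round the work are solid. World frame = base frame: x ahead of the robot, y to its left, z up, the work surface at z = 0. Lengths are in m, angles in degrees, forces in N, time in s.
With the tool pointing down it reaches from about 0.35 to 0.875 m from the base axis. Payload 4.2 kg.
Tool frame: the origin (TCP) lies at the very end of the fingers, on their centre line; the grasp point (between the pads) lies 19 mm behind it; z points along the fingers, y is the line along which they close (so a half turn about z gives the same grasp; the last joint's range is limited). The gripper opens to 87 mm and grips with 3 to 60 N. Pads are 19 mm wide; open, the fingers measure 117 mm over their backs; the gripper's body (75 mm by 190 mm) begins 51 mm behind the grasp point.
Start: joints at [-50.271, 22.042, 0.453, 0, -68.411, -14.817], TCP at [0.263, -0.567, 0.223] pointing down, gripper open.
Joint ranges: [-179.83, 179.83], [-69.29, 118.12], [-61.27, 80.66], [-181.25, 117.63], [-171.15, -9.14], [-177.46, 177.46]. Speed limits (degrees/s): [159.86, 159.86, 180, 180, 180, 180].

INTERFACE

Orientations are given as a 3x3 rotation matrix whose columns are the frame's x, y, z axes.
In Python, from station import sense, optics, r gives the robot as it stands. The module is installed in compiled form; this text tells all that it offers.
- The arm moves only by the shell command python3 -m pendant 'ROWS' [OPENING]. ROWS is JSON, a list that holds one entry, the list of rows, each a list of 4 numbers: the shift along the tool's x, y, z normalised to -1 to 1, where 1 is 100 mm, then the turn about the tool's z normalised to -1 to 1, where 1 is 2 rad. A call has 1 to 8 rows; each row is the pose to reach, as a shift and turn from the pose commanded when the call began, along the tool's axes at that moment; what a row does not reach only later rows make up. A row lasts 1/10 s, in which the tool goes at most 50 mm and 8.59 degrees, less where a joint would pass 70% of its speed; a pose out of reach is approached as far as the arm can. A call with a number of a shift or a turn outside -1 to 1 is refused whole. A call with a gripper value outside its range is refused whole. OPENING is the closure, from 0 (fully open) to 1 (shut), set as the call begins (- or left out, the last holds). The fingers move at their own pace and stop on an object; the grip force is fixed at half the most. Time passes only in rows, so rows that repeat a pose let the fingers close. It gives the time, the measured TCP pose, the force, the opening and the grip force at its end, in the units of the state.
- sense(): the state, without advancing time (a new reading comes with each control period).
- optics.capture(name): name is "scene" or "top" or "wrist"; returns the picture (384x512x3 uint8, red, green, blue); there is no depth.
- optics.get_calibration(name): a dict with "camera_matrix" (3x3 intrinsics, pixels), "camera_from_world" (4x4, takes a point from world to camera coordinates). Camera axes: x right, y down, z forward; pixel columns grow to the right and rows downward; lengths in m; the calibration is good to about 2 mm. A picture is of the moment at which its call begins: read the wrist's pose just before it. get_calibration takes no time and is no camera call; for the wrist camera it gives the pose at the moment of the call.
- r.finish_job(): hands the job in; it is judged then, once.
The state is a dict: "time_s": time; "joints": joint angles; "joint_velocities": joint speeds; "effort": joint torques, N m; "tcp_pos": TCP position; "ee_rot": TCP orientation; "wrist_force": force on the tool from outside, world axes, zero at the start; "moment": the same for the moment, N m; "gripper_width": opening from 0.0 (shut) to 1.0 (fully open); "gripper_force": force on a finger pad.
Only numpy, scipy, OpenCV 4.12 (cv2) and the standard library are available. Lean on these libraries where they do the work, as an engineer would, in place of code of your own. Each camera call takes 0.05 s, during which the arm holds its last target. There are 200 camera calls.

## Working session

There is one attempt and no reset: what is moved stays moved. The work goes in short steps, Python scripts to look and compute and a shell command to move; the robot and the scene stay as the last step left them, time stands still between calls to the robot, and variables do not carry over. Pictures are saved under pics/ and viewed, at most 10 in all, crops included, and the job is handed in when it is done.

```bash
mkdir -p pics && cat > h.py <<'E'
import numpy as np, cv2
from station import sense, optics, r
def shot(n,f):
    im=optics.capture(n); cv2.imwrite('pics/'+f,im[:,:,::-1]); return im
def ray(n,u,v,z):
    c=optics.get_calibration(n);K=np.array(c["camera_matrix"]);T=np.array(c["camera_from_world"])
    R=T[:3,:3];o=-R.T@T[:3,3];d=R.T@np.linalg.solve(K,[u,v,1.]);return o+d*(z-o[2])/d[2]
def proj(n,p):
    c=optics.get_calibration(n);K=np.array(c["camera_matrix"]);T=np.array(c["camera_from_world"])
    q=K@(T[:3,:3]@np.array(p)+T[:3,3]);return q[:2]/q[2]
E
python3 - <<'E'
from h import *
shot('top','top0.png');shot('scene','scene0.png')
s=sense();print(s['time_s'],s['tcp_pos'],s['ee_rot'],s['gripper_width'])
for n in('top','scene'):print(ray(n,256,192,0),optics.get_calibration(n))
E
```

```text
0.1 [ 0.26306391 -0.56635467  0.22158029] [[-9.07016473e-01 -4.21094153e-01 -9.12703758e-04]
 [-4.21095129e-01  9.07014847e-01  1.72013581e-03]
 [ 1.03496727e-04  1.94452662e-03 -9.99998104e-01]] 0.9977821137214198
[0.55899281 0.02510975 0.        ] {'camera_matrix': array([[397.11590979,   0.        , 259.17224463],
       [  0.        , 397.11590979, 189.95293186],
       [  0.        ,   0.        ,   1.        ]]), 'camera_from_world': array([[ 0.01393223, -0.99979103,  0.01495937,  0.00449182],
       [-0.99763163, -0.01490684, -0.06714845,  0.56631905],
       [ 0.06735741, -0.01398841, -0.99763085,  1.56814936],
       [ 0.        ,  0.        ,  0.        ,  1.        ]])}
[ 0.63637953 -0.03474099  0.        ] {'camera_matrix': array([[496.86053145,   0.        , 255.95206088],
       [  0.        , 496.86053145, 190.49431975],
       [  0.        ,   0.        ,   1.        ]]), 'camera_from_world': array([[-0.63534668, -0.77202229, -0.0177816 ,  0.37766247],
       [-0.38808918,  0.33912145, -0.85696174,  0.26383101],
       [ 0.66762369, -0.53756695, -0.51507318,  1.23201911],
       [ 0.        ,  0.        ,  0.        ,  1.        ]])}
```

View pics/top0.png

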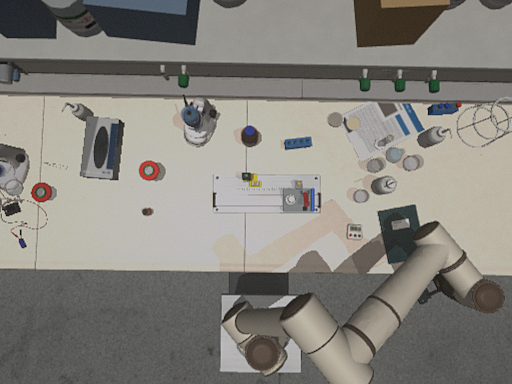

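View pics/scene0.png

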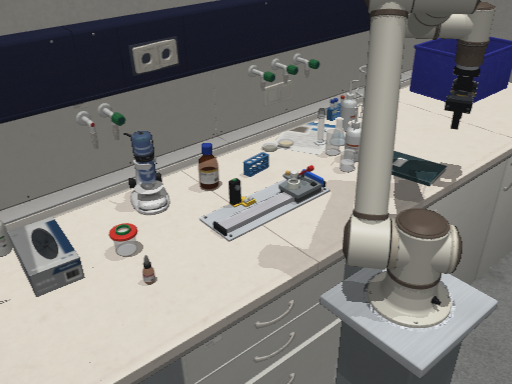

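The top view shows the rail from about (213,193) to (320,193), the carriage at (297,200), the blue block at about x=313 and the reader at (252,180). I'll zoom in on both views.

```bash
python3 - <<'E'
import cv2,numpy as np
a=cv2.imread('pics/top0.png')[165:222,205:330];b=cv2.imread('pics/scene0.png')[160:236,198:338]
a=cv2.resize(a,None,fx=6,fy=6,interpolation=cv2.INTER_CUBIC);b=cv2.resize(b,(a.shape[1],int(76*a.shape[1]/140)),interpolation=cv2.INTER_CUBIC)
cv2.imwrite('pics/top_c.png',a);cv2.imwrite('pics/scene_c.png',b);print(a.shape,b.shape)
E
```

```text
(342, 750, 3) (407, 750, 3)
```

View pics/top_c.png

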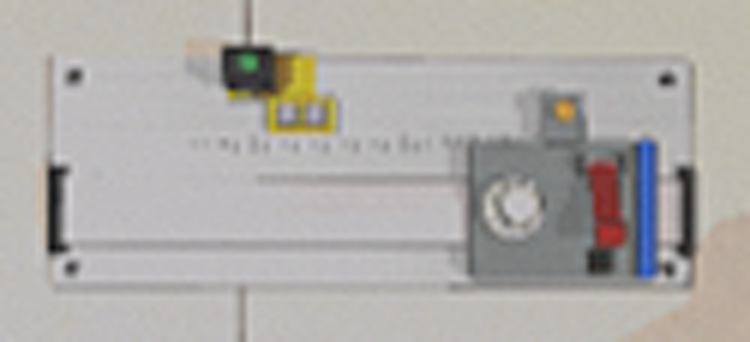

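View pics/scene_c.png

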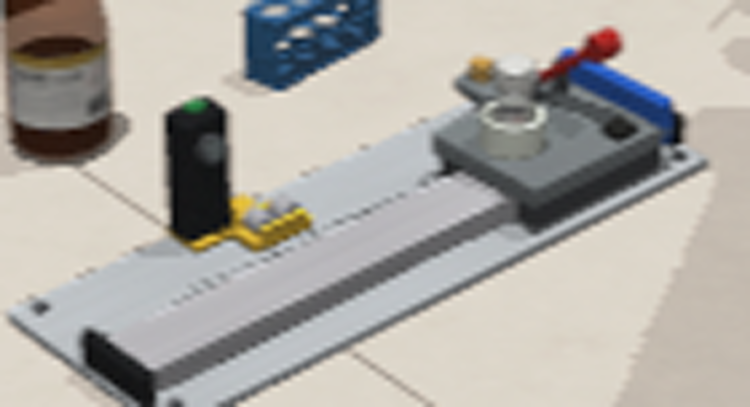

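The crops show the roller pair centred at about (302,113) in the top crop. The block's rear top edge is at x≈657 (rows 142–278), the lever knob at (610,236) and the vial at (518,205). The plate corners are at (50,57), (693,62) and (693,287).

```bash
python3 - <<'E'
from h import *
P=lambda u,v,z:ray('top',(u+.5)/6-.5+205,(v+.5)/6-.5+165,z)
c=[P(*q,.008) for q in((50,57),(693,60),(693,287),(50,287))]
for q in c:print('plate',q.round(4))
print('sizes',np.linalg.norm(c[0]-c[1]),np.linalg.norm(c[1]-c[2]))
yd=(c[0]-c[1])+(c[3]-c[2]);yd/=np.linalg.norm(yd);xd=np.array([yd[1],-yd[0],0]);o=np.mean(c,0)
print('yd',yd,'ang',np.degrees(np.arctan2(-yd[0],yd[1])),'o',o)
for n,u,v,z in(('roll1',316,113,.026),('roll2',289,113,.026),('faceFar',657,142,.06),('faceNear',657,278,.06),('knob',612,236,.1),('deckfront',470,275,.044),('cap',518,205,.101),('dot',565,110,.06),('hinge',603,168,.062),('lamp',248,62,.095)):
  p=P(u,v,z);d=p-o;print(n,p.round(4),'rail xy',round(d@xd,4),round(d@yd,4))
E
```

```text
plate [0.6282 0.1997 0.008 ]
plate [ 0.6329 -0.233   0.008 ]
plate [ 0.4801 -0.2335  0.008 ]
plate [0.4741 0.1964 0.008 ]
sizes 0.4327234886146581 0.15278251989515615
yd [-0.01246507  0.99992231  0.        ] ang 0.7142142187700962 o [ 0.55383389 -0.01758932  0.008     ]
roll1 [0.5917 0.0208 0.026 ] rail xy 0.0383 0.0379
roll2 [0.5914 0.0387 0.026 ] rail xy 0.0383 0.0558
faceFar [ 0.5733 -0.201   0.06  ] rail xy 0.0172 -0.1836
faceNear [ 0.4849 -0.2014  0.06  ] rail xy -0.0712 -0.1829
knob [ 0.5104 -0.1666  0.1   ] rail xy -0.0453 -0.1485
deckfront [ 0.4854 -0.0813  0.044 ] rail xy -0.0692 -0.0628
cap [ 0.5291 -0.1069  0.101 ] rail xy -0.0259 -0.089
dot [ 0.5933 -0.1409  0.06  ] rail xy 0.0379 -0.1238
hinge [ 0.5557 -0.1656  0.062 ] rail xy 0.0 -0.148
lamp [0.6178 0.0651 0.095 ] rail xy 0.065 0.0819
```

The measurements agree with the given sizes. The ball sits at rail x ≈ +64 mm from the bar middle, so the bar middle is at world x ≈ 0.528. The travel to the seat is about 170 mm. Next I align the tool (tool x = −rail y), close the fingers and approach from behind the block.

```bash
python3 -m pendant '[[[-0.4,0.2,0,-0.074],[-0.8,0.4,0,-0.148],[-1,0.5,0,-0.222],[-1,0.5,0,-0.296],[-1,0.5,0,-0.37],[-1,0.5,0,-0.444],[-1,0.5,0,-0.518],[-1,0.5,0,-0.574]]]' 1
python3 -c "
from h import *
s=sense();print(s['tcp_pos'],s['ee_rot'],s['joints'])"
```

```text
time_s: 0.9
tcp_pos: [0.3327, -0.479, 0.222]
ee_rot: [[0.017, -1.0, -0.001], [-1.0, -0.017, 0.001], [-0.001, 0.001, -1.0]]
wrist_force: [-0.1, 0.9, 0.2]
gripper_width: 0.361
gripper_force: 0.0
[ 0.33273712 -0.47901345  0.22197082] [[ 1.72149232e-02 -9.99851525e-01 -7.58435943e-04]
 [-9.99851319e-01 -1.72156631e-02  9.80154051e-04]
 [-9.93065500e-04  7.41449901e-04 -9.99999232e-01]] [-3.93220264e+01  1.80439714e+01 -5.61141330e+00 -1.73576413e-02
 -6.64138197e+01  4.03153941e+01]
```

```bash
python3 -m pendant '[[[-0.35,-0.35,0,0],[-0.7,-0.7,0,0],[-1,-1,0,0],[-1,-1,0,0]]]' && python3 -m pendant '[[[-0.35,-0.35,0,0],[-0.7,-0.7,0,0],[-1,-0.95,0,0],[-1,-0.95,0,0],[-1,-0.95,0,0]]]'
python3 -c "
from h import *
im=shot('wrist','w1.png');cv2.imwrite('pics/w1.png',im[:,:,::-1])
s=sense();print(s['tcp_pos'])"
```

```text
time_s: 1.3
tcp_pos: [0.4345, -0.3751, 0.222]
ee_rot: [[0.017, -1.0, 0.0], [-1.0, -0.017, 0.001], [-0.001, -0.0, -1.0]]
wrist_force: [0.5, -1.0, 0.2]
gripper_width: 0.032
gripper_force: 0.0
time_s: 1.8
tcp_pos: [0.5255, -0.2765, 0.2219]
ee_rot: [[0.013, -1.0, -0.001], [-1.0, -0.013, 0.0], [-0.0, 0.001, -1.0]]
wrist_force: [0.2, -1.0, 0.7]
gripper_width: 0.006
gripper_force: 0.0
[ 0.52496346 -0.27716092  0.22205577]
```

View pics/w1.png

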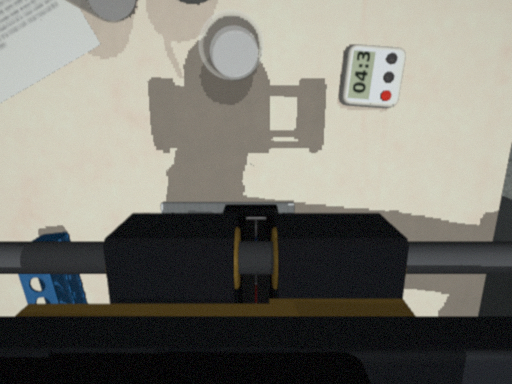

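The wrist view shows the timer (373,75) and the beaker (232,50) behind the tool. Both are clear of the descent and the push. Descending now.

```bash
python3 -m pendant '[[[0,0,0.4,0],[0,0,0.8,0],[0,0,1,0],[0,0,1,0]]]' && python3 -m pendant '[[[0,0,0.3,0],[0,0,0.6,0],[0,0,0.74,0],[0,0,0.74,0],[-0.2,0,0.74,0],[-0.4,0,0.74,0],[-0.5,0,0.74,0],[-0.5,0,0.74,0]]]'
```

```text
time_s: 2.25
tcp_pos: [0.522, -0.2775, 0.1191]
ee_rot: [[0.009, -1.0, -0.008], [-1.0, -0.009, 0.002], [-0.003, 0.008, -1.0]]
wrist_force: [-0.0, 0.1, -0.2]
gripper_width: 0.004
gripper_force: 0.0
time_s: 3.05
tcp_pos: [0.526, -0.2267, 0.0504]
ee_rot: [[0.014, -1.0, 0.003], [-1.0, -0.014, -0.001], [0.001, -0.003, -1.0]]
wrist_force: [0.2, -1.0, -0.6]
gripper_width: 0.008
gripper_force: 0.0
```

```bash
python3 -m pendant '[[[-0.03,0,0,0],[-0.06,0,0,0],[-0.09,0,0,0],[-0.12,0,0,0],[-0.15,0,0,0],[-0.18,0,0,0],[-0.21,0,0,0],[-0.24,0,0,0]]]'
python3 -m pendant '[[[-0.04,0,0,0],[-0.08,0,0,0],[-0.12,0,0,0],[-0.16,0,0,0],[-0.2,0,0,0],[-0.24,0,0,0],[-0.28,0,0,0],[-0.28,0,0,0]]]'
python3 - <<'E'
from h import *
im=shot('top','t2.png');print(sense()['tcp_pos'],sense()['wrist_force'])
cv2.imwrite('pics/t2c.png',cv2.resize(im[165:222,205:330,::-1],None,fx=6,fy=6,interpolation=cv2.INTER_CUBIC))
E
```

```text
time_s: 3.85
tcp_pos: [0.5245, -0.2029, 0.0484]
ee_rot: [[0.012, -1.0, -0.0], [-1.0, -0.012, -0.0], [0.0, 0.0, -1.0]]
wrist_force: [0.3, -1.7, -0.3]
gripper_width: 0.003
gripper_force: 0.7
time_s: 4.65
tcp_pos: [0.5244, -0.1744, 0.0487]
ee_rot: [[0.013, -1.0, 0.0], [-1.0, -0.013, 0.0], [-0.0, -0.0, -1.0]]
wrist_force: [0.5, -0.3, 0.6]
gripper_width: 0.002
gripper_force: 0.0
[ 0.52447581 -0.17457967  0.04873643] [0.25281927 0.53947499 0.18157102]
```

View pics/t2c.png

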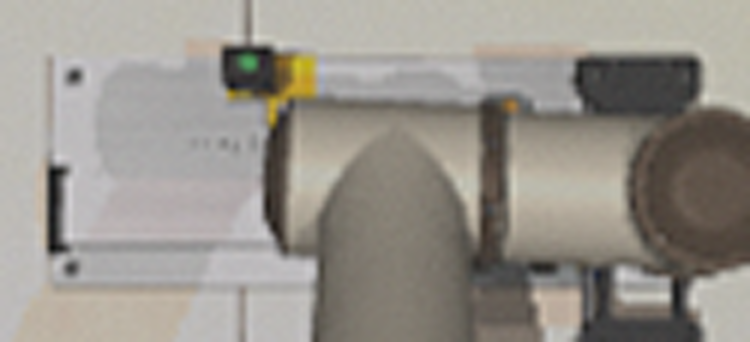

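The orange bracket dot has moved from x=565 to x=511, about 36 mm. That fits finger contact at TCP y≈−0.2107, so the seat should come near TCP y≈−0.040. I'll push on to just before the rollers.

```bash
python3 -m pendant '[[[-0.05,0,0,0],[-0.1,0,0,0],[-0.16,0,0,0],[-0.22,0,0,0],[-0.28,0,0,0],[-0.34,0,0,0],[-0.4,0,0,0],[-0.46,0,0,0]]]'
python3 -m pendant '[[[-0.06,0,0,0],[-0.12,0,0,0],[-0.18,0,0,0],[-0.24,0,0,0],[-0.3,0,0,0],[-0.36,0,0,0],[-0.42,0,0,0],[-0.47,0,0,0]]]'
python3 -m pendant '[[[-0.03,0,0,0],[-0.06,0,0,0],[-0.08,0,0,0],[-0.08,0,0,0]]]'
```

```text
time_s: 5.5
tcp_pos: [0.5239, -0.1285, 0.0487]
ee_rot: [[0.012, -1.0, 0.0], [-1.0, -0.012, -0.0], [0.0, -0.0, -1.0]]
wrist_force: [-0.3, -1.7, 1.8]
gripper_width: 0.002
gripper_force: 0.8
time_s: 6.3
tcp_pos: [0.5232, -0.0815, 0.0485]
ee_rot: [[0.012, -1.0, 0.0], [-1.0, -0.012, 0.0], [-0.0, -0.0, -1.0]]
wrist_force: [0.6, -1.6, 0.7]
gripper_width: 0.007
gripper_force: 0.7
time_s: 6.7
tcp_pos: [0.5226, -0.0737, 0.0483]
ee_rot: [[0.012, -1.0, -0.001], [-1.0, -0.012, 0.0], [-0.0, 0.001, -1.0]]
wrist_force: [0.5, -0.3, -0.1]
gripper_width: 0.005
gripper_force: 0.0
```

```bash
for i in 1; do
python3 -m pendant '[[[-0.02,0,0,0],[-0.04,0,0,0],[-0.06,0,0,0],[-0.08,0,0,0]]]' | egrep 'tcp|wrist'
python3 -m pendant '[[[-0.01,0,0,0],[-0.02,0,0,0],[-0.03,0,0,0]]]'| egrep 'tcp|wrist'
python3 -m pendant '[[[-0.01,0,0,0],[-0.02,0,0,0],[-0.03,0,0,0]]]'| egrep 'tcp|wrist'
python3 -m pendant '[[[-0.01,0,0,0],[-0.02,0,0,0],[-0.03,0,0,0]]]'| egrep 'tcp|wrist'
done
```

```text
tcp_pos: [0.5224, -0.066, 0.0483]
wrist_force: [-0.8, -1.4, -0.0]
tcp_pos: [0.5226, -0.063, 0.0484]
wrist_force: [-0.1, -1.8, -0.2]
tcp_pos: [0.5229, -0.06, 0.0486]
wrist_force: [-1.3, -0.6, 0.8]
tcp_pos: [0.5228, -0.0581, 0.0486]
wrist_force: [-0.2, -8.9, -1.1]
```

The roller contact starts near TCP y≈−0.059, as predicted.

```bash

python3 -m pendant '[[[-0.01,0,0,0],[-0.02,0,0,0],[-0.03,0,0,0]]]' | egrep 'tcp|wrist'
python3 -m pendant '[[[-0.01,0,0,0],[-0.02,0,0,0],[-0.03,0,0,0]]]'| egrep 'tcp|wrist'
python3 -m pendant '[[[-0.01,0,0,0],[-0.02,0,0,0]]]'| egrep 'tcp|wrist'
python3 -m pendant '[[[-0.01,0,0,0],[-0.02,0,0,0]]]'| egrep 'tcp|wrist'
```

```text
tcp_pos: [0.5227, -0.0572, 0.0487]
wrist_force: [2.9, -20.7, -2.2]
tcp_pos: [0.5227, -0.0533, 0.0486]
wrist_force: [0.2, -7.0, -0.3]
tcp_pos: [0.5227, -0.0492, 0.0486]
wrist_force: [-1.2, -1.3, 0.4]
tcp_pos: [0.5233, -0.0464, 0.0487]
wrist_force: [-0.2, -0.0, 0.3]
```

```bash
cat >> h.py <<'E'
def dot(f):
    im=shot('top',f).astype(float)
    def cen(i,u0,v0,k=6):
        p=i[v0-k:v0+k+1,u0-k:u0+k+1];w=np.clip(p[...,0]-p[...,2]-60,0,None)*(p[...,1]>90)
        V,U=np.mgrid[v0-k:v0+k+1,u0-k:u0+k+1];return (w*U).sum()/w.sum(),(w*V).sum()/w.sum(),w.sum()
    return im,cen
E
python3 - <<'E'
from h import *
im,cen=dot('t3.png')
i0=cv2.imread('pics/top0.png')[:,:,::-1].astype(float)
i2=cv2.imread('pics/t2.png')[:,:,::-1].astype(float)
print(cen(i0,299,183,4),cen(i2,290,183,4))
print(sense()['tcp_pos'],sense()['wrist_force'])
cv2.imwrite('pics/t3c.png',cv2.resize(im[165:222,205:330,::-1].astype('uint8'),None,fx=6,fy=6,interpolation=cv2.INTER_CUBIC))
E
```

```text
(np.float64(298.6445623342175), np.float64(182.9655172413793), np.float64(377.0)) (np.float64(289.672131147541), np.float64(182.0327868852459), np.float64(61.0))
[ 0.52352325 -0.04618977  0.0488021 ] [ 0.67016199 -0.05947957 -0.20886075]
```

View pics/t3c.png

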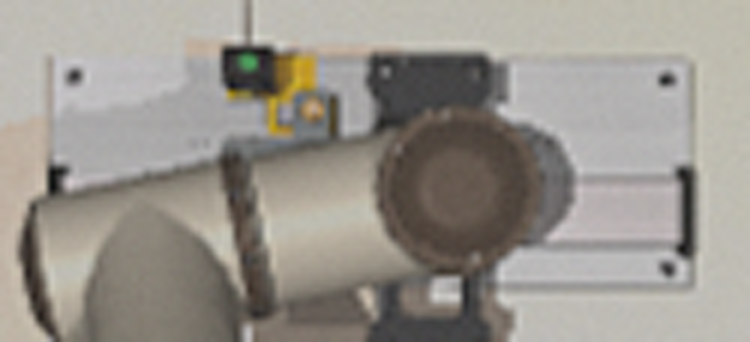

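The orange dot is now beside the rollers at about (312,107). I'll compute its offset from the seat.

```bash
python3 - <<'E'
from h import *
o=np.array([.5538,-.0176,0]);yd=np.array([-.0125,.9999,0])
for f,u0,v0 in(('top0.png',299,183),('t2.png',290,182),('t3.png',257,182)):
    p=cv2.imread('pics/'+f)[v0-4:v0+5,u0-4:u0+5,::-1].astype(float)
    w=np.clip(p[...,0]-p[...,2]-45,0,None)
    if f=='t3.png':w[:,:2]=0; print((p[...,0]-p[...,2]).astype(int))
    V,U=np.mgrid[v0-4:v0+5,u0-4:u0+5];u,v=(w*U).sum()/w.sum(),(w*V).sum()/w.sum()
    print(f,u,v,[round((ray('top',u,v,z)-o)@yd,4) for z in(.05,.06,.07)])
E
```

```text
top0.png 298.6888045540797 182.9753320683112 [np.float64(-0.1247), np.float64(-0.1235), np.float64(-0.1224)]
t2.png 289.6698113207547 182.16037735849056 [np.float64(-0.0892), np.float64(-0.0883), np.float64(-0.0874)]
[[ 97 147 151 162  82 -15   0   1   3]
 [133 151 134 140  75 -10   0   2   2]
 [116  44  24  32  16  -9  -4  -1   0]
 [ 81 -25 -10  36  53   8  -2  19   2]
 [ 29  -8  36  69  54  60  -1  39   2]
 [ -1  -1  61  74  39  88  -1  36   0]
 [  1  -4  32  74  63  52  -2  37   2]
 [  1 -10  -2  18  16  -7   2  37   0]
 [ 70  -8  -6  -7  -6  -7   6  35   3]]
t3.png 256.03125 179.77678571428572 [np.float64(0.043), np.float64(0.043), np.float64(0.0431)]
```

The dot is at rail y≈0.041 and the seat is at about 0.047, so roughly 6 mm remain. That agrees with the TCP estimate. Creeping on.

```bash

python3 -m pendant '[[[-0.01,0,0,0],[-0.02,0,0,0]]]' | egrep 'tcp|wrist'
python3 -m pendant '[[[-0.01,0,0,0],[-0.02,0,0,0],[-0.02,0,0,0],[-0.02,0,0,0]]]'| egrep 'tcp|wrist'
python3 - <<'E'
from h import *
o=np.array([.5538,-.0176,0]);yd=np.array([-.0125,.9999,0])
im=shot('top','t4.png').astype(int);d=im[...,0]-im[...,2];print(sense()['tcp_pos'],sense()['wrist_force']);print(d[178:188,248:262])
p=np.clip(d[181:186,252:260]-25,0,None)*(d[181:186,252:260]<110);U=np.arange(252,260);u=(p*U).sum()/p.sum();print(u,(ray('top',u,182.5,.06)-o)@yd)
E
```

```text
tcp_pos: [0.5232, -0.0445, 0.0487]
wrist_force: [0.3, -0.2, 0.2]
tcp_pos: [0.5227, -0.043, 0.0486]
wrist_force: [0.9, 0.5, 0.9]
[ 0.52268453 -0.04304429  0.04853639] [-1.77137241 -0.58698884 -0.2806    ]
[[  2  -4  27  74  75 102 159 154 159  84 -13  -2   2   1]
 [ -1  -6  19  58  82 115 135 135 140  66 -10  -2   0   2]
 [ 34  45  35  49  37  28  25  26  31  20  -6  -1  -6  -1]
 [ 17  65 124  81   9 -11  33  49   0 -12   4  64  58  -4]
 [ -6  53 148  52  -4  25 110 119  66  -8  -2  90 117  -3]
 [ -8  45 134  18 -18  39 136 131 105  -3 -12  69 113  -5]
 [ -5  48 135  21 -16  19  93 101  58  -9 -14  71 114  -5]
 [ -3  49 139  21 -11  -7  10  13  -7 -11  -5  84 114  -5]
 [ -6  35 165  87   4  -8  -6  -6  -5  -3  24 119 113  -6]
 [ -3  12  63  50   4  -4  -3  -4  -6  -1  17  52  40  -3]]
256.7788944723618 0.04008983966011256
```

The dot centroid is now at u≈254.8, the middle of the yellow foot (columns 250–259.6), and the force has dropped to zero. The spring has pulled the carriage into the seat. Backing off and rising to check with a clear view.

```bash

python3 -m pendant '[[[0.05,0,0,0],[0.15,0,0,0],[0.3,0,0,0],[0.3,0,-0.4,0],[0.3,0,-0.8,0],[0.3,0,-1,0],[0.7,0,-1,0],[1,0,-1,0]]]' | egrep 'tcp|wrist|time'
python3 -m pendant '[[[0.4,0,0,0],[0.8,0,0,0],[0.8,0,0,0]]]' | egrep 'tcp|wrist|time'
python3 - <<'E'
from h import *
im=shot('top','t5.png')
cv2.imwrite('pics/t5c.png',cv2.resize(im[165:222,205:330,::-1],None,fx=6,fy=6,interpolation=cv2.INTER_CUBIC))
E
```

```text
time_s: 10.5
tcp_pos: [0.5241, -0.1449, 0.1498]
wrist_force: [0.2, -1.1, -0.5]
time_s: 10.8
tcp_pos: [0.524, -0.2279, 0.1482]
wrist_force: [-0.5, -0.5, -1.0]
```

View pics/t5c.png

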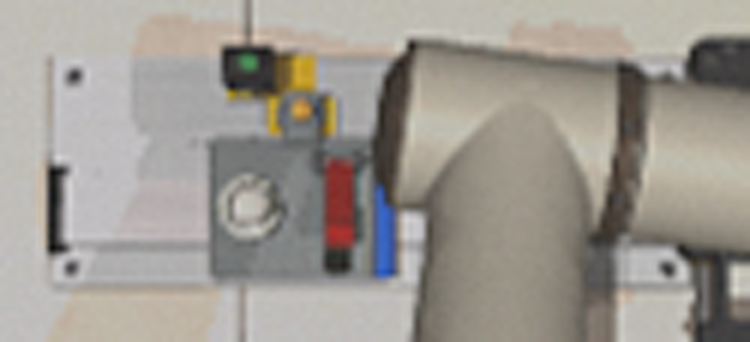

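Confirmed: the dot at (302,108) is centred over the foot (268–335), the vial is standing, and the lever is up, running from (340,160) to (340,247). Now the lever position.

```bash
python3 - <<'E'
from h import *
P=lambda u,v,z:ray('top',(u+.5)/6-.5+205,(v+.5)/6-.5+165,z).round(4)
print('hinge',P(340,162,.062),'kn end',P(340,248,.1),'face',P(397,275,.06),'dot',P(302,108,.06),'deckL',P(212,275,.044))
s=sense();print(s['tcp_pos'],s['ee_rot'][:,0])
E
```

```text
hinge [0.5571 0.0051 0.062 ] kn end [0.5003 0.0051 0.1   ] face [ 0.4845 -0.0328  0.06  ] dot [0.592  0.0302 0.06  ] deckL [0.483  0.0873 0.044 ]
[ 0.52393316 -0.22617789  0.14809217] [ 7.05735596e-03 -9.99975093e-01 -7.90576299e-05]
```

The lever line is at y≈0.005 and the hinge at x≈0.557, so I press at about (0.522, 0.005). Moving above it.

```bash
python3 -m pendant '[[[-0.35,0,0,0],[-0.7,0,0,0],[-1,0,0,0],[-1,0,0,0]]]' | egrep 'tcp'
python3 -m pendant '[[[-0.35,0,0,0],[-0.7,0,0,0],[-1,0,0,0],[-1,0,0,0]]]' | egrep 'tcp'
python3 -m pendant '[[[-0.2,0,0,0],[-0.3,0,0,0],[-0.3,0,0,0],[-0.3,0,0,0]]]' | egrep 'tcp|wrist'
```

```text
tcp_pos: [0.5233, -0.1205, 0.1487]
tcp_pos: [0.5225, -0.021, 0.1487]
tcp_pos: [0.522, 0.0063, 0.1485]
wrist_force: [1.0, 0.1, -0.7]
```

```bash
python3 -m pendant '[[[0,0,0.15,0],[0,0,0.3,0],[0,0,0.4,0],[0,0,0.4,0]]]' | egrep 'tcp|wrist'
python3 -m pendant '[[[0,0,0.03,0],[0,0,0.06,0],[0,0,0.09,0],[0,0,0.12,0],[0,0,0.15,0]]]' | egrep 'tcp|wrist'
python3 -m pendant '[[[0,0,0.03,0],[0,0,0.06,0],[0,0,0.09,0],[0,0,0.12,0],[0,0,0.15,0]]]' | egrep 'tcp|wrist'
```

```text
tcp_pos: [0.5212, 0.006, 0.1072]
wrist_force: [-1.3, 0.5, 0.9]
tcp_pos: [0.5228, 0.0072, 0.0938]
wrist_force: [1.1, 0.6, 1.1]
tcp_pos: [0.5215, 0.0068, 0.0782]
wrist_force: [-0.5, -0.1, 2.3]
```

```bash
python3 -m pendant '[[[0,0,0.02,0],[0,0,0.04,0],[0,0,0.06,0],[0,0,0.08,0],[0,0,0.1,0],[0,0,0.1,0]]]' | egrep 'tcp|wrist'
python3 -m pendant '[[[0,0,0.01,0],[0,0,0.02,0],[0,0,0.03,0],[0,0,0.03,0]]]' | egrep 'tcp|wrist'
python3 -m pendant '[[[0,0,0.01,0],[0,0,0.02,0],[0,0,0.02,0]]]' | egrep 'tcp|wrist'
```

```text
tcp_pos: [0.5219, 0.0069, 0.0681]
wrist_force: [-0.6, 0.3, 0.4]
tcp_pos: [0.5219, 0.007, 0.0654]
wrist_force: [-0.9, 0.1, 1.8]
tcp_pos: [0.522, 0.007, 0.0634]
wrist_force: [-1.2, 0.1, 1.9]
```

```bash
python3 -m pendant '[[[0,0,0.01,0],[0,0,0.01,0]]]' | egrep 'tcp|wrist'
python3 -m pendant '[[[0,0,0.01,0],[0,0,0.01,0],[0,0,0.01,0]]]' | egrep 'tcp|wrist'
```

```text
tcp_pos: [0.5221, 0.007, 0.0624]
wrist_force: [-1.6, 0.2, 2.2]
tcp_pos: [0.5222, 0.007, 0.0618]
wrist_force: [-2.8, 0.7, 5.8]
```

The tip is at plate-top height (62 mm) and the force is rising, so the lever is at its stop. One small extra press, then retreat and look.

```bash
python3 -m pendant '[[[0,0,0.01,0],[0,0,0.01,0],[0,0,0.01,0]]]' | egrep 'tcp|wrist'
python3 -m pendant '[[[0,0,-0.1,0],[0,0,-0.4,0],[0,0,-0.8,0],[0,0,-1,0],[0,0,-1,0]]]' | egrep 'tcp|wrist'
python3 -m pendant '[[[0.4,0,0,0],[0.8,0,0,0],[1,0,0,0],[1,0,0,0]]]' | egrep 'tcp'
python3 -m pendant '[[[0.4,0,0,0],[0.8,0,0,0],[1,0,0,0],[1,0,0,0],[1,0,0,0]]]' | egrep 'tcp|time'
python3 - <<'E'
from h import *
im=shot('top','t6.png');sc=shot('scene','s6.png')
a=cv2.resize(im[165:222,205:330,::-1],None,fx=4.8,fy=4.8,interpolation=cv2.INTER_CUBIC)
b=cv2.resize(sc[160:236,198:338,::-1],(600,326),interpolation=cv2.INTER_CUBIC)
cv2.imwrite('pics/end.png',np.vstack([a,b]))
E
```

```text
tcp_pos: [0.5222, 0.0069, 0.0617]
wrist_force: [-3.9, 0.6, 10.8]
tcp_pos: [0.5249, 0.0075, 0.1644]
wrist_force: [-0.4, 0.3, 1.0]
tcp_pos: [0.5228, -0.095, 0.1593]
time_s: 16.95
tcp_pos: [0.5243, -0.1925, 0.1597]
```

View pics/end.png

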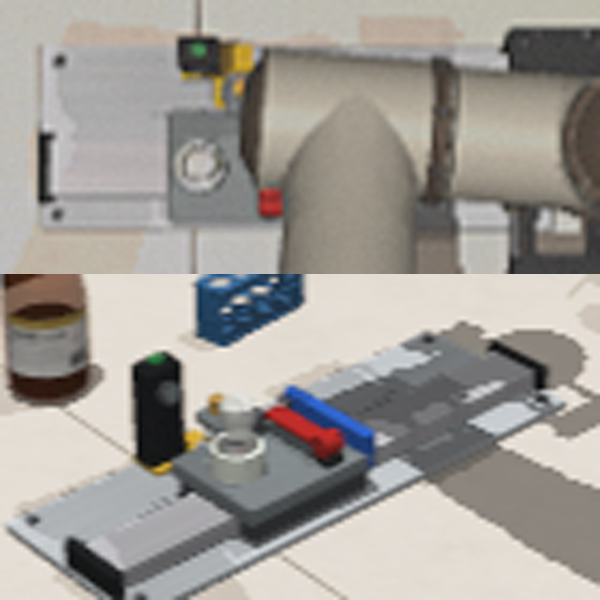

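The lever lies level on the deck (knob at about (320,443)). The carriage front edge is at the same pixel as before the press, and the vial is standing. Handing in.

```bash
python3 -c "
from station import r
print(r.finish_job())"
```

```text
the job is handed in; nothing more can be done
None
```

I pushed the carriage into the detent and pressed the clamp lever fully down. In the last pictures the vial stands upright and the fingers are clear. I handed the job in at about 17 s of the 48 s allowed, and the hand-in gave no verdict.

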